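# Weigh the sample vial with the tongs

## Robot

A 6-joint arm with a two-finger parallel gripper is mounted at the origin on a cart in front of the work surface, level with it; the furniture and walls round the work are solid. World frame = base frame: x ahead of the robot, y to its left, z up, the work surface at z = 0. Lengths are in mm, angles in rad, forces in N, time in s.
With the tool pointing down it reaches from about 275 to 825 mm from the base axis. Payload 5.2 kg.
Tool frame: the origin (TCP) lies between the finger pads, 19 mm behind the fingertips; this is the grasp point; z points along the fingers, y is the line along which they close (so a half turn about z gives the same grasp; the last joint's range is limited). The gripper opens to 93 mm and grips with 3 to 60 N. Pads are 15 mm wide; open, the fingers measure 128 mm over their backs; the gripper's body (75 mm by 188 mm) begins 65 mm behind the grasp point.
Start: joints at [-1.502, 0.259, 1.535, -0, 1.348, -0.203], TCP at [147.677, -529.808, 237.453] pointing down, gripper open.
Joint ranges: [-3.14, 3.14], [-0.91, 2.08], [0.19, 2.58], [-1.22, 4.36], [0.22, 2.71], [-3.12, 3.12]. Speed limits (rad/s): [2.57, 2.57, 3.14, 3.14, 3.14, 3.14].

## Interface

Orientations are given as [roll, pitch, yaw] about the fixed x, y, z axes, in that order (R = Rz(yaw) Ry(pitch) Rx(roll)).
In Python, from bench import robot gives the robot as it stands. The module is installed in compiled form; this text tells all that it offers. Calls block until the motion is done:
- robot.move_ptp(position, orientation): joint-space move of the TCP to a pose.
- robot.move_linear(position, ori=None, speed=150, f_stop=None): straight line of the TCP; ori=None keeps the orientation; speed is the mean speed in mm/s. With f_stop (N) it stops when the force on the tool has changed by that much, and returns True; else False.
- robot.move_j(angles): joint-space move.
- robot.move_gripper(opening): opening from 0.0 (shut) to 1.0 (fully open); the grip force is fixed at half the most; returns when the fingers have stopped.
- robot.sleep(seconds).
- robot.inverse_kinematics(position, orientation): joint angles nearest the present ones, or None.
- robot.get_image(name): name is "side" or "top"; returns a dict with "img" (384x512x3 uint8, blue, green, red), "fovy" (degrees; the focal length in pixels is half the picture's height over the tangent of half this angle, whatever the lens; pixels are square), "cx", "cy" (the principal point, pixels), "eye" and "orientation" of the camera in the world. Camera axes: x right, y down, z forward; pixel columns grow to the right and rows downward; lengths in mm; the calibration is good to about 2 mm. A picture is of the moment at which its call begins. There is no depth.
A pose or a line that the arm cannot do raises robot.MotionError and nothing moves.
- robot.hand_in(): hands the job in; it is judged then, once.
Readings, each from a call of its own:
- robot.current_t(): time.
- robot.current_qpos(): joint angles.
- robot.current_joint_vel(): joint speeds.
- robot.current_joint_efforts(): joint torques, N m.
- robot.current_tcp_pos(): TCP position.
- robot.current_eef_rot(): TCP orientation.
- robot.current_contact_force(): force on the tool from outside, world axes, zero at the start.
- robot.current_ft_torque(): the same for the moment, N m.
- robot.current_gripper_width(): opening from 0.0 (shut) to 1.0 (fully open).
- robot.current_finger_force(): force on a finger pad.
Only numpy, scipy, OpenCV 4.12 (cv2) and the standard library are available. Lean on these libraries where they do the work, as an engineer would, in place of code of your own. Each camera call takes 0.05 s, during which the arm holds its last target. There are 200 camera calls.

## Task

Take the spring tongs off their stand and use them, not the gripper's own fingers, to lift the tallest of the three vials and set it down gently (not dropped), upright, in the middle of the round steel pan of the white balance. Then hang the tongs back on their stand, and leave the two shorter vials where they stand.

Things in the scene. Friction and masses are not known exactly. Their poses are not given: they have to be found in the camera images.
- tongs: Loose steel spring tongs, 160 g, 142 mm tall, hanging jaws down on the stand. Origin: middle of the round bar on top (8 mm thick, along x, 130 mm overall, 15 mm end knobs from x = +-60 mm outward). z up along the tongs, y the line along which the jaws close. Two parallel flat legs, at +y and -y. A 22 mm wide plate between them reaches 48 mm below the bar
- tongs_grip (a point): where the TCP goes to take the tongs from above, closing along the tongs' y on the outer faces of the legs: midway between the legs, 28 mm below the bar. The legs are 24 mm wide here (6 to 58 mm below the bar; 16 mm wide lower down). Outer faces: 60 mm apart free, about 44 mm with the tall vial in the jaws, 40 mm shut
- leg_left (a joint): travel inward of the tongs' +y leg, 0 (open) to 0.010 m (shut), about 0.008 on the tall vial. Its spring pushes outward with about 4 N open, 8 N at 0.008. With the fingers eased to 54 to 58 mm the tongs stay held and the jaws let go of the vial; beyond 60 mm the tongs come free
- leg_right (a joint): the same for the tongs' -y leg, with its own spring
- jaws (a point): midway between the jaws at mid height of their rubber faces, 123 mm below the bar. Each jaw is a shallow upright V (120 degrees), open to the other, 30 mm tall (108 to 138 mm below the bar); open, they clear the tall vial's body by about 7 mm on each side
- stand: Fixed aluminium stand for the tongs: base plate 136 x 100 x 12 mm, two upright posts 10 mm thick and 24 mm wide, 98 mm apart between centres along its x, inner faces 88 mm apart, each with an upward-open 90 degree V notch. Origin: centre of its underside; z up; the hung bar lies along its x
- cradle (a point): where the middle of the tongs' bar rests when hung: midway between the two notches, 165 mm above the worktop; the lips of the notches stand about 8 mm higher
- vial_tall: the tallest vial: translucent, upright, ribbed white screw cap; 27 mm diameter, 62 mm tall (body up to 48 mm, then a 25 mm cap), about 40 g. Origin: centre of its underside; z up
- vial_short_a: bystander: shorter vial, 23 mm diameter, 45 mm tall, white cap, upright on the worktop. Origin: centre of its underside
- vial_short_b: bystander: shorter vial, 23 mm diameter, 45 mm tall, blue cap, upright on the worktop. Origin: centre of its underside
- pan_balance: Fixed white top-loading balance, 200 x 170 mm; no part is higher than the pan, 66 mm. Origin: centre of its underside; its front with the dark display is at -x
- pan (a point): centre of the top face of the balance's round flat steel pan, 120 mm diameter, 66 mm above the worktop
Not all that is in view belongs to the job. What is shaped like the vial_tall but orange is not meant.

How it is judged:
By the outcome, as a careful person would: the job done as asked, in the order asked, and still so for the second after the job is handed in, with the robot touching nothing.
It also fails if it takes over 58 s, if anything falls off the work surface, if the arm or the gripper's body presses on something with over 40 N, if the wrist force passes 120 N, or if a joint passes its speed limit or range.

## Working session

There is one attempt and no reset: what is moved stays moved. The work goes in short steps, each a Python script; the robot and the scene stay as the last script left them, time stands still between calls to the robot, and variables do not carry over. Pictures are saved under pics/ and viewed, at most 11 in all, crops included, and the job is handed in when it is done.

```bash
mkdir -p pics; python3 - <<'E'
from bench import robot
import cv2,pickle
for n in("side","top"):
    d=robot.get_image(n);pickle.dump(d,open(f"{n}0.pkl","wb"));cv2.imwrite(f"pics/{n}0.png",d["img"])
    print(n,d["fovy"],d["cx"],d["cy"],d["eye"],d["orientation"],{k for k in d})
print(robot.current_t(),robot.current_eef_rot())
E
```

```text
side 50.0131503205165 251.42883587666333 189.93750618858726 [ 563.43763823 -717.88322689  745.68097854] [-2.29709252e+00  1.82270733e-02 -6.88828684e-04] {'cy', 'fovy', 'orientation', 'eye', 'img', 'cx'}
top 46.86981629045926 245.18059489584303 192.0343061874962 [ 366.26065309  -16.76528348 1227.19754728] [-2.97315277  0.01303188 -1.57735082] {'cy', 'fovy', 'orientation', 'eye', 'img', 'cx'}
0.1 [-3.13999892e+00 -3.63213608e-04  2.71777391e-01]
```

View pics/side0.png

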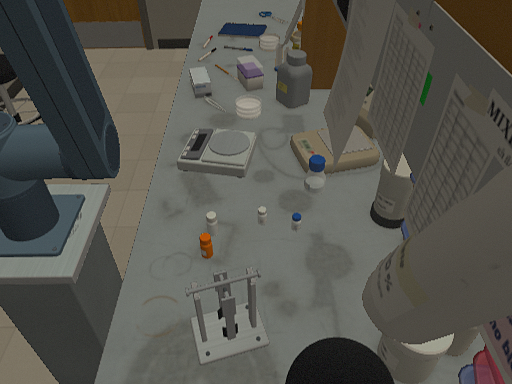

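View pics/top0.png

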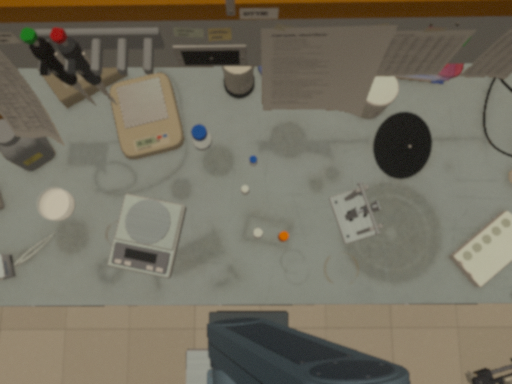

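The side view shows the tall vial at (212,222), the orange decoy at (206,246), the pan at (229,144) and the stand at (228,310). The top view has the tall vial at (258,232), the pan at (148,222) and the stand near (355,213). I'll zoom in for precise points.

```bash
python3 - <<'E'
import cv2,pickle,numpy as np
T=pickle.load(open("top0.pkl","rb"))["img"];S=pickle.load(open("side0.pkl","rb"))["img"]
c=lambda I,x,y,w,h,k:cv2.resize(I[y:y+h,x:x+w],None,fx=k,fy=k,interpolation=cv2.INTER_CUBIC)
a=c(T,320,175,70,75,8);b=c(T,230,145,65,100,6)
out=np.zeros((600,960,3),np.uint8);out[:600,:560]=a;out[:600,565:955]=b
cv2.imwrite("pics/z1.png",out[:,:800])
a=c(S,180,260,100,100,6);cv2.imwrite("pics/z2.png",np.hstack([a,c(S,190,195,33,100,6)]))
E
```

```text
(no output)
```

View pics/z1.png

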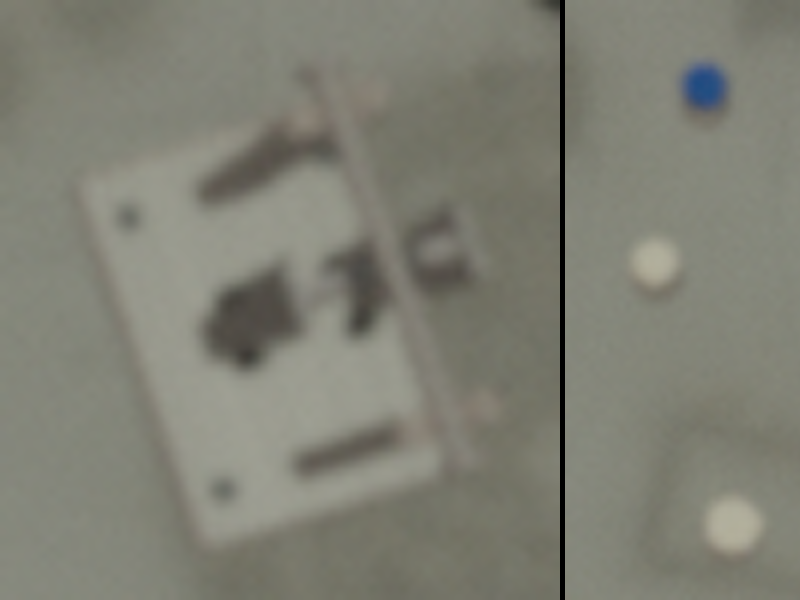

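View pics/z2.png

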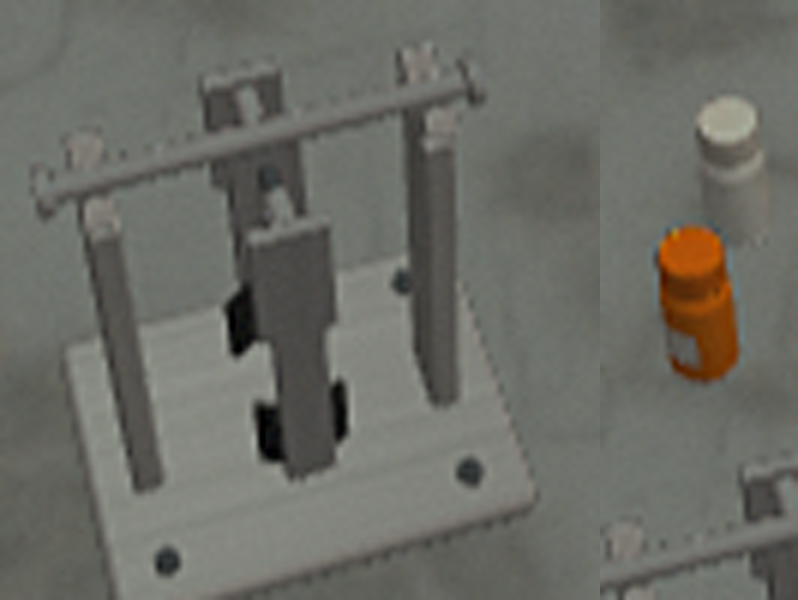

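```bash
cat > cam.py <<'E'
import numpy as np
from scipy.spatial.transform import Rotation as R
def ray(d,p):
    f=d["img"].shape[0]/2/np.tan(np.radians(d["fovy"])/2)
    v=np.array([(p[0]-d["cx"])/f,(p[1]-d["cy"])/f,1])
    return np.array(d["eye"]),R.from_euler("xyz",d["orientation"]).as_matrix()@v
def atz(d,p,z):
    e,v=ray(d,p);return (e+v*(z-e[2])/v[2])[:2]
def tri(d1,p1,d2,p2):
    A=np.zeros((3,3));b=np.zeros(3)
    for d,p in((d1,p1),(d2,p2)):
        e,v=ray(d,p);v/=np.linalg.norm(v);P=np.eye(3)-np.outer(v,v);A+=P;b+=P@e
    return np.linalg.solve(A,b)
E
python3 - <<'E'
import pickle,cv2,numpy as np
from cam import *
np.set_printoptions(precision=1,suppress=True)
T=pickle.load(open("top0.pkl","rb"));S=pickle.load(open("side0.pkl","rb"))
tz=lambda X,Y:(X/8+319.56,Y/8+174.56)
tb=lambda X,Y:((X-565)/6+229.58,Y/6+144.58)
sz=lambda X,Y:(X/6+179.58,Y/6+259.58)
sb=lambda X,Y:((X-600)/6+189.58,Y/6+194.58)
for n,p,q in(("barA",tz(313,72),sz(472,82)),("barB",tz(460,462),sz(43,190))):
    pass
E1=tz(313,72),sz(472,82);E2=tz(460,462),sz(43,190)
for t,s in(E1,E2): print("bar",atz(T,t,165),atz(S,s,165),tri(T,t,S,s))
a,b=atz(T,E1[0],165),atz(T,E2[0],165);print("len",np.linalg.norm(a-b),np.degrees(np.arctan2(*(a-b)[::-1])),(a+b)/2)
a,b=atz(S,E1[1],165),atz(S,E2[1],165);print("len",np.linalg.norm(a-b),np.degrees(np.arctan2(*(a-b)[::-1])),(a+b)/2)
c=[atz(T,tz(*p),12) for p in((80,180),(205,545),(440,478))]
print("base",c,np.linalg.norm(c[0]-c[1]),np.linalg.norm(c[1]-c[2]),"ctr",(c[0]+c[2])/2,np.degrees(np.arctan2(*(c[0]-c[1])[::-1])))
c=[atz(S,sz(*p),12) for p in((65,350),(535,495))];print("base side ctr",(c[0]+c[1])/2, np.linalg.norm(c[0]-c[1]))
t,s=tb(732,525),sb(727,118);print("tall",atz(T,t,62),atz(S,s,62),tri(T,t,S,s))
t,s=tb(655,264),(262,209);print("sa",atz(T,t,45),atz(S,s,45))
t,s=tb(705,88),(296.5,214.5);print("sb",atz(T,t,45),atz(S,s,45))
g=cv2.resize(cv2.cvtColor(T["img"],cv2.COLOR_BGR2GRAY)[180:290,100:200],None,fx=5,fy=5,interpolation=cv2.INTER_CUBIC)
h=cv2.HoughCircles(g,cv2.HOUGH_GRADIENT,1,50,param1=60,param2=20,minRadius=95,maxRadius=140);print(h)
for k in h[0][:2]:print("pan",atz(T,(k[0]/5+99.6,k[1]/5+179.6),66),"r",k[2]/5*(1227-66)/443)
print("pan side",atz(S,(229.5,143.5),66))
cv2.circle(g,(int(h[0][0][0]),int(h[0][0][1])),int(h[0][0][2]),0,1)
g2=cv2.resize(cv2.cvtColor(S["img"],cv2.COLOR_BGR2GRAY)[115:185,170:266],None,fx=6,fy=6)[:400,:300*1]
gs=cv2.resize(cv2.cvtColor(S["img"],cv2.COLOR_BGR2GRAY)[110:190,195:260],None,fx=4,fy=4)
o=np.zeros((550,770),np.uint8);o[:,:500]=g;o[:320,505:765]=gs;cv2.imwrite("pics/z3.png",o)
E
```

```text
bar [ 565.5 -280.3] [ 564.9 -281.3] [ 565.3 -280.6  164.2]
bar [ 446.7 -318.2] [ 445.1 -316.4] [ 446.1 -317.7  167.1]
len 124.6265576186375 17.684384556673653 [ 506.1 -299.3]
len 124.85102845379014 16.339336984697894 [ 505.  -298.8]
base [array([ 556.8, -236. ]), array([ 430.8, -273.6]), array([ 452.9, -354.5])] 131.54788547977984 83.89643283779724 ctr [ 504.9 -295.3] 16.60712860124762
base side ctr [ 505.9 -300. ] 163.27467979188327
tall [457.5 -34.3] [455.8 -32.1] [456.7 -34.4  64.5]
sa [576.9  -1.1] [576.9   0.6]
sb [658.4 -24.5] [659.1 -19.8]
NoneTraceback (most recent call last):
  File "<stdin>", line 23, in <module>
TypeError: 'NoneType' object is not subscriptable
```

```bash
python3 - <<'E'
import pickle,cv2,numpy as np
T=pickle.load(open("top0.pkl","rb"));S=pickle.load(open("side0.pkl","rb"))
a=cv2.resize(T["img"][185:285,100:195],None,fx=4,fy=4,interpolation=cv2.INTER_CUBIC)
b=cv2.resize(S["img"][120:180,172:262],None,fx=4,fy=4,interpolation=cv2.INTER_CUBIC)
o=np.zeros((400,745,3),np.uint8);o[:400,:380]=a;o[:240,385:745]=b;cv2.imwrite("pics/z3.png",cv2.convertScaleAbs(o,alpha=1.5,beta=-70))
E
```

```text
(no output)
```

View pics/z3.png

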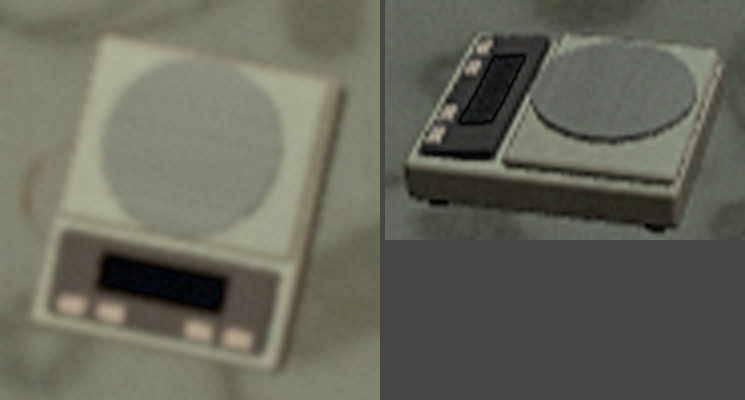

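The pan is centred at (147.6,221.4) in the top view and (228.5,141.6) in the side view. Next I take the tongs.

```bash
python3 - <<'E'
import pickle,cv2,numpy as np
from cam import *
from bench import robot as r
T=pickle.load(open("top0.pkl","rb"));S=pickle.load(open("side0.pkl","rb"))
t,s=(147.6,221.4),(228.5,141.6);print("pan",atz(T,t,66),atz(S,s,66),tri(T,t,S,s))
t,s=(283.5,236.5),(692-600,245);print("orange",atz(T,t,62))
O=[np.pi,0,0.297]
r.move_ptp([505.6,-299,250],O)
r.move_linear([505.6,-299,137],speed=120,f_stop=8)
print(r.current_tcp_pos(),r.current_t(),r.current_gripper_width())
r.move_gripper(56/93)
print(r.current_gripper_width()*93,r.current_finger_force(),r.current_contact_force(),r.current_ft_torque(),r.current_t())
E
```

```text
pan [487.535064   254.95468221] [485.88670021 257.7701037 ] [486.7148671  254.22591974  68.61646901]
orange [ 445.42802083 -102.53729216]
[ 506.00148986 -299.48489997  137.80703272] 2.7583 0.9986094555382916
56.0248511217812 4.967842631740496 [-0.06459222 -1.16216104  0.08581928] [-0.02290505  0.00102889  0.01021307] 3.5333
```

```bash
python3 - <<'E'
from bench import robot as r
import cv2,pickle,numpy as np
r.move_linear([506,-299.5,160],speed=60)
r.move_linear([506,-299.5,320],speed=150)
print(r.current_tcp_pos(),r.current_gripper_width()*93,r.current_finger_force(),r.current_contact_force(),r.current_t())
q0=r.current_qpos()
r.move_ptp([456.7,-33.5,235],[np.pi,0,0.297])
print(r.current_tcp_pos(),r.current_eef_rot(),r.current_t())
out=np.zeros((600,800,3),np.uint8)
for n in("side","top"):
    d=r.get_image(n);pickle.dump(d,open(f"{n}1.pkl","wb"))
    if n=="side": out[:600,:480]=cv2.resize(d["img"][135:260,165:265],None,fx=4.8,fy=4.8,interpolation=cv2.INTER_CUBIC)
    else: out[:420,490:790]=cv2.resize(d["img"][190:260,230:280],None,fx=6,fy=6,interpolation=cv2.INTER_CUBIC)
cv2.imwrite("pics/p1.png",out)
E
```

```text
[ 505.61655886 -299.19721026  318.83852802] 56.38896843476216 4.9744136980734766 [ 0.92841952 -0.77720202 -1.67143059] 5.2833
[457.67349172 -34.46260291 235.56146748] [ 3.14018820e+00 -1.16696058e-03  2.96583462e-01] 6.375
```

View pics/p1.png

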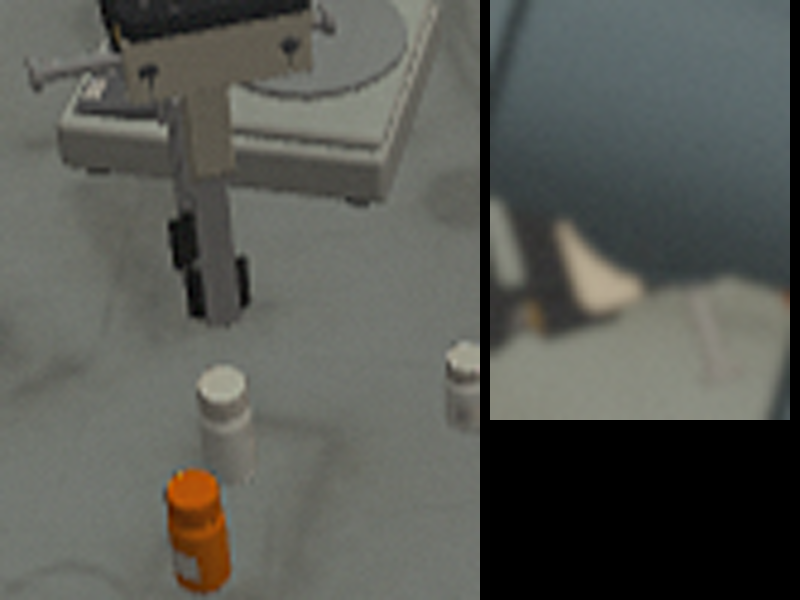

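The side view shows the tongs held upright above the vial. The near leg's foot is at about (210.0,200.9) and the cap top at about (211.3,213.6). I'll check this against the prediction.

```bash
python3 - <<'E'
import pickle
from cam import *
S=pickle.load(open("side1.pkl","rb"))
q=lambda X,Y:(X/4.8+164.6,Y/4.8+134.6)
print("foot",atz(S,q(218,321),125.5),"pred 465.9 -61.2"); print("cap",atz(S,q(221,384),62))
E
```

```text
foot [461.23432294 -55.94995801] pred 465.9 -61.2
cap [455.60654474 -33.28387059]
```

```bash
cat >> cam.py <<'E'
def proj(d,P):
    f=d["img"].shape[0]/2/np.tan(np.radians(d["fovy"])/2)
    c=R.from_euler("xyz",d["orientation"]).as_matrix().T@(np.array(P)-d["eye"])
    return np.array([d["cx"]+f*c[0]/c[2],d["cy"]+f*c[1]/c[2]])
E
python3 - <<'E'
import pickle
from cam import *
np.set_printoptions(precision=1,suppress=True)
S=pickle.load(open("side1.pkl","rb"))
tcp=np.array([457.67,-34.46,235.56])
for tilt in(0,2,4):
  for dz in(0,-4):
    M=R.from_euler("z",.297)*R.from_euler("y",tilt,degrees=True)
    P=lambda x,y,z:(proj(S,tcp+M.apply([x,y,z+dz]))-[164.6,134.6])*4.8
    print(tilt,dz,"knobL",P(-65,0,28),"knobR",P(65,0,28),"footL,R",P(-8,-28,-110),P(8,-28,-110))
E
```

```text
0 0 knobL [31.7 76.3] knobR [334.3  19.2] footL,R [210.1 332.4] [244.3 324.9]
0 -4 knobL [33.2 84.1] knobR [334.7  26.9] footL,R [210.9 338.8] [244.9 331.3]
2 0 knobL [33.4 71.4] knobR [336.7  23.2] footL,R [201.9 333.7] [236.1 327.1]
2 -4 knobL [34.5 79.3] knobR [336.8  31. ] footL,R [202.3 340.1] [236.5 333.5]
4 0 knobL [35.2 66.5] knobR [338.8  27.3] footL,R [193.6 334.7] [227.9 329. ]
4 -4 knobL [36.  74.5] knobR [338.6  35.1] footL,R [193.8 341.2] [228.1 335.4]
```

```bash
python3 - <<'E'
import pickle
from cam import *
np.set_printoptions(precision=1,suppress=True)
S=pickle.load(open("side0.pkl","rb"))
M=R.from_euler("z",.297)
P=lambda x,y,z:(proj(S,np.array([505.5,-299,165])+M.apply([x,y,z]))-[179.58,259.58])*6
print("hang foot",P(-8,-30,-138),P(8,-30,-138),"legtop",P(-12,-30,-6),P(12,-30,-6),"knobs",P(-65,0,0),P(65,0,0))
S=pickle.load(open("side1.pkl","rb"))
tcp=np.array([457.67,-34.46,235.56])
P=lambda x,y,z:(proj(S,tcp+M.apply([x,y,z]))-[164.6,134.6])*4.8
print("leg step",P(-12,-28,-30),P(12,-28,-30))
for dy in(0,4): print("near wings",P(-13,-12+dy,-80),P(13,-12+dy,-110),"far wings L",P(-13,12+dy,-80),P(-13,12+dy,-110))
E
```

```text
hang foot [289.7 484.2] [339.3 469.7] legtop [248.6 246. ] [332.7 223.2] knobs [ 35.9 195. ] [481.3  78.2]
leg step [184.7 199.3] [239.2 188.2]
near wings [185.8 263.5] [246.8 300.2] far wings L [174.9 230.6] [181.2 279. ]
near wings [183.9 257.9] [244.8 294.6] far wings L [173.1 225.3] [179.5 273.6]
```

```bash
python3 - <<'E'
from bench import robot as r
import cv2,pickle,numpy as np
r.move_linear([458,-36,190],speed=100)
h=r.move_linear([458,-36,123],speed=60,f_stop=3)
print(h,r.current_tcp_pos(),r.current_contact_force(),r.current_t())
if h: raise SystemExit
f0=r.current_contact_force()
r.move_gripper(0.40)
print(r.current_gripper_width()*93,r.current_finger_force(),r.current_contact_force()-f0,r.current_tcp_pos(),r.current_t())
E
```

```text
False [458.34578043 -36.10356792 123.38591779] [-0.27429633  0.05839647 -1.39019652] 8.3417
43.23562998442654 29.999852869659662 [-0.83656622  0.98642987  3.15959936] [458.01794109 -36.04069456 123.28425689] 8.7167
```

```bash
python3 - <<'E'
from bench import robot as r
import cv2,pickle,numpy as np
r.move_linear([458,-36,150],speed=50)
r.move_linear([458,-36,270],speed=130)
print(r.current_gripper_width()*93,r.current_finger_force(),r.current_contact_force(),r.current_tcp_pos(),r.current_t())
d=r.get_image("side");pickle.dump(d,open("side2.pkl","wb"))
cv2.imwrite("pics/p2.png",cv2.resize(d["img"][115:240,165:305],None,fx=4.8,fy=4.8,interpolation=cv2.INTER_CUBIC))
E
```

```text
42.755368245024435 29.999248338863254 [ 0.31331007 -0.18781678 -2.79867365] [457.47898179 -35.81946327 269.09048744] 10.4833
```

View pics/p2.png

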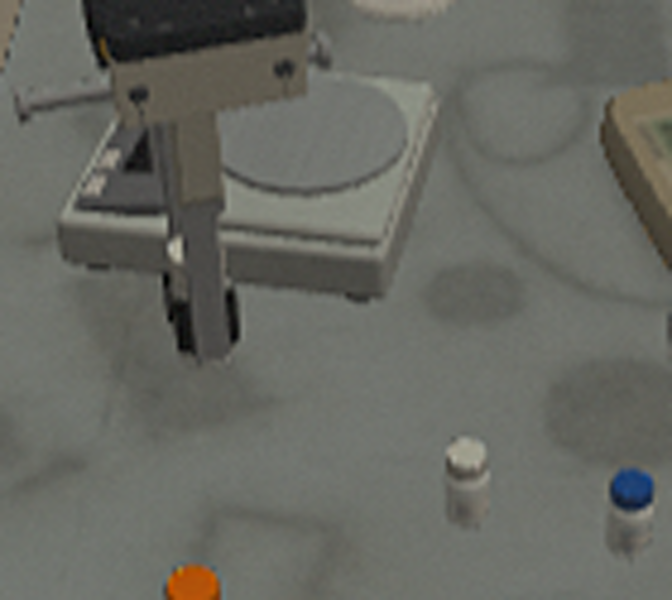

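The tongs hold the vial clear of the worktop, with the shorter vials undisturbed. Next I carry it to the pan.

```bash
python3 - <<'E'
from bench import robot as r
import cv2,pickle,numpy as np
O=[np.pi,0,.297]
r.move_linear([488,254,275],speed=150)
r.move_linear([488,254,199],speed=100)
r.sleep(.3)
print(r.current_contact_force(),r.current_tcp_pos())
h=r.move_linear([488,254,184],speed=12,f_stop=2.5)
print(h,r.current_gripper_width()*93,r.current_contact_force(),r.current_tcp_pos(),r.current_eef_rot(),r.current_t())
d=r.get_image("side");pickle.dump(d,open("side3.pkl","wb"))
cv2.imwrite("pics/p3.png",cv2.resize(d["img"][85:185,170:285],None,fx=5.5,fy=5.5,interpolation=cv2.INTER_CUBIC))
E
```

```text
[ 0.13109222  0.88465148 -1.19655016] [488.19622956 254.05816521 199.48472454]
True 43.20904199267964 [0.44690637 0.32559635 4.13963884] [487.94076465 254.07724788 189.13890502] [-3.14138379e+00  2.18845013e-04  2.96964053e-01] 14.65
```

View pics/p3.png

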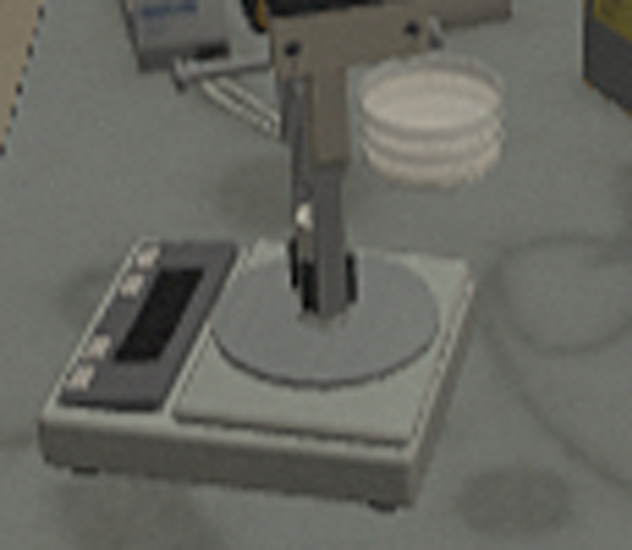

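The vial touched the pan at the expected height, near its centre. I release it, rise and check.

```bash
python3 - <<'E'
from bench import robot as r
import cv2,pickle,numpy as np
r.move_gripper(50/93);r.move_gripper(57/93);r.sleep(.2)
print(r.current_gripper_width()*93,r.current_finger_force(),r.current_contact_force())
p=r.current_tcp_pos()
r.move_linear([p[0],p[1],225],speed=40)
r.move_linear([p[0],p[1],320],speed=120)
print(r.current_contact_force(),r.current_t())
r.move_linear([505.8,-299.2,320],speed=230)
r.sleep(.3)
print(r.current_tcp_pos(),r.current_eef_rot(),r.current_contact_force(),r.current_gripper_width()*93,r.current_t())
d=r.get_image("side");pickle.dump(d,open("side4.pkl","wb"))
t=r.get_image("top");pickle.dump(t,open("top4.pkl","wb"))
c=lambda I,x,y,w,h,k:cv2.resize(I[y:y+h,x:x+w],None,fx=k,fy=k,interpolation=cv2.INTER_CUBIC)
o=np.zeros((600,800,3),np.uint8)
o[:600,:400]=c(d["img"],175,200,100,150,4)
o[:280,410:770]=c(d["img"],175,115,90,70,4)
o[290:570,410:790]=c(t["img"],100,190,95,70,4)
cv2.imwrite("pics/p4.png",o)
E
```

```text
56.84431199236025 4.706049996893853 [-0.7915713   1.05804067 -1.12198641]
[ 0.07080039 -0.85235949 -1.58695854] 17.6833
[ 505.85946813 -298.95391565  320.08771956] [-3.14158494e+00  2.61874857e-03  2.97336282e-01] [-0.63926001 -0.31950155 -1.78245492] 57.28082456357442 20.5417
```

View pics/p4.png

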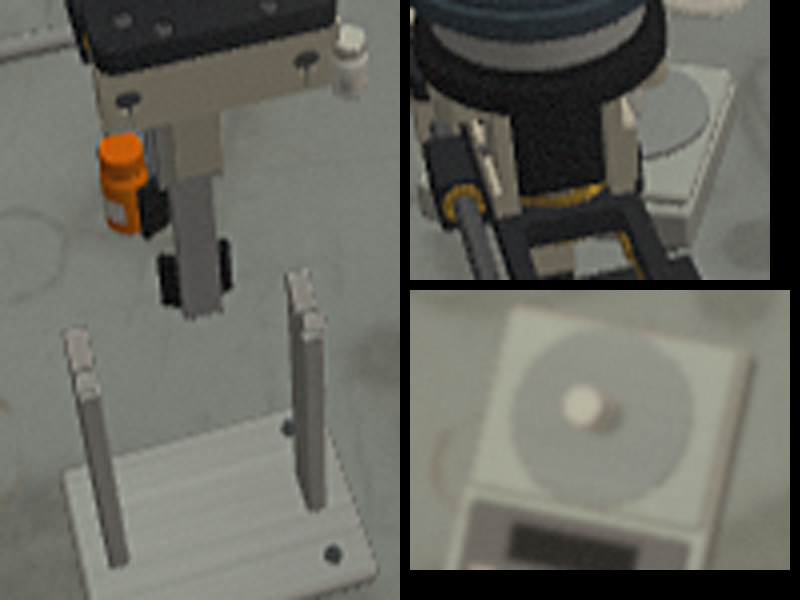

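The top view shows the vial upright on the pan, with its cap at about (143,218). The empty stand is visible below the tongs, with notch lips at (78,340), (90,385), (299,283) and (314,322).

```bash
python3 - <<'E'
import pickle
from cam import *
np.set_printoptions(precision=1,suppress=True)
S=pickle.load(open("side4.pkl","rb"));T=pickle.load(open("top4.pkl","rb"))
print("vial",atz(T,(143.1,218.4),128))
q=lambda X,Y:(X/4+174.6,Y/4+199.6)
L=[atz(S,q(*p),173) for p in((78,336),(90,382),(299,280),(314,320))]
print("lips",L,"ctr",np.mean(L,0)); a=(L[2]+L[3]-L[0]-L[1])/2;print(np.linalg.norm(a),np.degrees(np.arctan2(a[1],a[0])))
M=R.from_euler("z",.297);tcp=np.array([505.86,-298.95,320.09])
P=lambda x,y,z:(proj(S,tcp+M.apply([x,y,z]))-[174.6,199.6])*4
print("foot",P(-8,-28.5,-110),P(8,-28.5,-110))
E
```

```text
vial [488.7 252. ]
lips [array([ 457.3, -307. ]), array([ 464.6, -329.6]), array([ 549.7, -279.4]), array([ 556.1, -300.3])] ctr [ 506.9 -304.1]
96.2436807813851 17.198970800246816
foot [186.8 324. ] [226.1 313.8]
```

```bash
python3 - <<'E'
from bench import robot as r
import cv2,pickle,numpy as np
r.move_linear([505.7,-299.3,165],speed=110,f_stop=6)
r.move_linear([505.7,-299.3,150],speed=40,f_stop=4)
r.sleep(.2);print(r.current_contact_force(),r.current_tcp_pos())
h=r.move_linear([505.7,-299.3,136],speed=12,f_stop=2)
print(h,r.current_contact_force(),r.current_tcp_pos(),r.current_t())
d=r.get_image("side");pickle.dump(d,open("side5.pkl","wb"))
cv2.imwrite("pics/p5.png",cv2.resize(d["img"][250:350,175:285],None,fx=5.5,fy=5.5,interpolation=cv2.INTER_CUBIC))
E
```

```text
[-0.023928    0.0957479  -0.65533439] [ 505.8230594  -299.40639728  150.20311907]
True [ 0.00816065 -0.86374112  4.04773504] [ 505.73668278 -299.44219638  136.93862377] 23.925
```

View pics/p5.png

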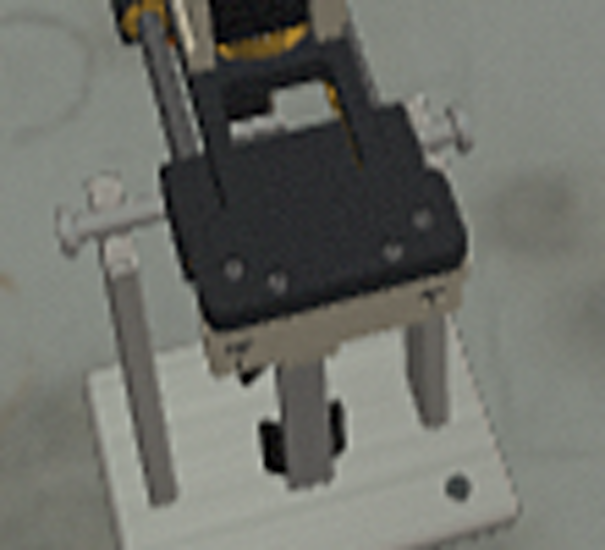

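The bar is seated in both notches, contact came at z=136.9 as expected, and the knobs sit outside the posts. I release the tongs and retreat.

```bash
python3 - <<'E'
from bench import robot as r
import cv2,pickle,numpy as np
r.move_gripper(60/93);r.move_gripper(1.0);r.sleep(.3)
print(r.current_contact_force())
r.move_linear([505.7,-299.3,160],speed=50,f_stop=4)
r.move_linear([505.7,-299.3,260],speed=130)
r.move_j([-1.502,0.259,1.535,0,1.348,-0.203]);r.sleep(.5)
print(r.current_t(),r.current_contact_force())
d=r.get_image("side")
c=lambda I,x,y,w,h,k:cv2.resize(I[y:y+h,x:x+w],None,fx=k,fy=k,interpolation=cv2.INTER_CUBIC)
cv2.imwrite("pics/p6.png",c(d["img"],160,110,170,250,2.4))
E
```

```text
[-0.01070035 -0.10573733 -0.2557171 ]
28.9333 [-0.20642302 -0.54314854  0.17854516]
```

View pics/p6.png

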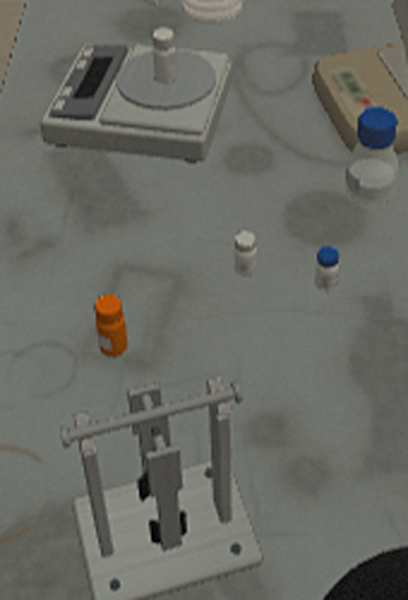

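The vial stands upright mid-pan at about (164,75). The tongs hang on the stand, and the shorter vials are where they were.

```bash
python3 -c "
from bench import robot as r
print(r.hand_in())"
```

```text
the job is handed in; nothing more can be done
None
```

I handed the job in at about 29 s: the tall vial stands upright about 3 mm from the pan's centre, the tongs hang back on their stand, and the two shorter vials were not moved.

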